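# Put the reserve screws away and offer up the fullest tin

## Task

Sort out the screws for the next job: first put the unopened carton of screws (the one nearest you), lying flat, into the open top drawer of the small grey two-drawer unit and slide the drawer fully shut. Then lift each of the three identical closed tins in turn to feel its weight, leave the two lighter ones standing upright on the table, and finish holding the heaviest (fullest) one up, upright and still, about 20 cm above the table for the fitter to take: the job ends while you hold it, so do not put it down or let go. Leave the sanding block and the aluminium setting block where they are.

Things in the scene. Friction and masses are not known exactly. Their poses are not given: they have to be found in the camera images.
- carton: closed brown cardboard carton of screws, 68 mm (its x) x 102 mm (its y) x 47 mm tall, 0.55 kg, lying flat on the table beyond the tins, solid; grasp it across its 68 mm width. Origin: centre of its underside, z up
- cabinet: small grey steel two-drawer unit, 240 mm deep (x) x 174 mm wide (y) x 152 mm tall, fixed; its drawer fronts face its own -x, roughly towards the robot. The top drawer moves, the bottom one stays shut. Origin: centre of its underside, z up
- drawer (a joint): how far the top drawer stands open, m: 0 = fully shut, 0.18 = fully out; starts about 0.14 to 0.17. It slides along the unit's own x (out towards -x) and needs about 1 N of push plus light damping; it stays where it is left and does not spring
- drawer_in (a point): centre of the top drawer's inner floor, moves with the drawer; 81 mm above the table; x axis points into the unit, y across. Inner floor 210 mm (x) x 154 mm (y); side and back walls rise 43 mm above it; front sheet rises 65 mm above it, 6 mm below the unit's top. With the drawer open by q, the uncovered part of the floor runs from x = -0.105 to x = q - 0.107 here
- drawer_front (a point): centre of the outer face of the top drawer's front sheet (166 mm wide, 67 mm tall), moves with the drawer; 112 mm above the table. A folded pull lip, 62 mm wide, juts 13 mm out of the sheet 18 mm below this point, reaching 25 mm below it; the sheet is clear above that. x axis points into the unit (the way to push)
- boom (a point): a point inside the saw's fixed overhead boom, not part of the job but in the way: a grey beam on the robot's right, about 0.15 m wide and 0.34 to 0.53 m above the table, whose middle runs from about x -0.3, y -0.25 through x 0, y -0.33 and this point to x 0.85, y -0.56. An arm that starts beyond it must come over it to the work
- tin_1: plain round tinplate tin with a slip lid and a blank paper band, shut, one of three that look the same but hold different amounts of screws and so differ in weight (each under 0.7 kg; the heaviest is at least 0.15 kg heavier than either of the others). Body 60 mm across, lid 62 mm across and 16 mm deep, 62 mm tall overall; stands upright on the table. Origin: centre of its underside, z up
- tin_2: plain round tinplate tin with a slip lid and a blank paper band, shut, one of three that look the same but hold different amounts of screws and so differ in weight (each under 0.7 kg; the heaviest is at least 0.15 kg heavier than either of the others). Body 60 mm across, lid 62 mm across and 16 mm deep, 62 mm tall overall; stands upright on the table. Origin: centre of its underside, z up
- tin_3: plain round tinplate tin with a slip lid and a blank paper band, shut, one of three that look the same but hold different amounts of screws and so differ in weight (each under 0.7 kg; the heaviest is at least 0.15 kg heavier than either of the others). Body 60 mm across, lid 62 mm across and 16 mm deep, 62 mm tall overall; stands upright on the table. Origin: centre of its underside, z up
- sanding_block: bystander: brown cork sanding block beyond the carton, 67 x 114 x 35 mm. Origin: centre of its underside
- setting_block: bystander: bare aluminium block, 50 x 75 x 40 mm, at the far right in front of the larger parts cabinet. Origin: centre of its underside

How it is judged:
By the outcome, as a careful person would: the job done as asked, in the order asked, and still so for the second after the job is handed in, while the arm keeps its last pose, push and grip.
It also fails if it takes over 72 s, if anything falls off the work surface, if the arm or the gripper's body presses on something with over 40 N, if the wrist force passes 120 N, or if a joint passes its speed limit or range.

## Robot

A 6-joint arm with a two-finger parallel gripper is mounted at the origin on the work surface; the furniture and walls round the work are solid. World frame = base frame: x ahead of the robot, y to its left, z up, the work surface at z = 0. Lengths are in m, angles in rad, forces in N, time in s.
With the tool pointing down it reaches from about 0.375 to 0.975 m from the base axis. Payload 3.8 kg.
Tool frame: the origin (TCP) lies at the very end of the fingers, on their centre line; the grasp point (between the pads) lies 19 mm behind it; y points along the fingers, x is the direction in which the jaws open and shut, and the axes are right-handed (so a half turn about y gives the same grasp; the last joint's range is limited). The gripper opens to 85 mm and grips with 20 to 120 N. Pads are 22 mm wide; open, the fingers measure 114 mm over their backs; the gripper's body (76 mm by 85 mm) begins 54 mm behind the grasp point. The pads swing forward as they close: fully open they stand 13 mm farther back than shut.
Start: joints at [1.23, 0.264, 1.604, -0, 1.274, -0.037], TCP at [0.202, 0.644, 0.231] pointing down, gripper open.
Joint ranges: [-2.63, 2.63], [-0.94, 2.18], [0.31, 2.57], [-1.31, 4.45], [0, 2.66], [-2.55, 2.55]. Speed limits (rad/s): [2.57, 2.57, 3.14, 3.14, 3.14, 3.14].

## Interface

Orientations are given as a rotation vector (axis times angle).
In Python, from workcell import bot, cams gives the robot as it stands.
- The arm moves only by the tool play_rows, never from a script. Its argument "motion" is a list of rows, each a list of 2 entries, a list of its own where there are three numbers: the shift along the world's x, y, z normalised to -1 to 1, where 1 is 400 mm, then the turn, a rotation vector about the world's x, y, z normalised to -1 to 1, where 1 is pi/4 rad. In form: [[[tx, ty, tz], [ax, ay, az]], ...]. A call has 1 to 10 rows; each row is the pose to reach, as a shift and turn from the pose commanded when the call began; what a row does not reach only later rows make up. A row lasts 1/8 s, in which the tool goes at most 62.5 mm and 10.7 degrees, less where a joint would pass 70% of its speed; a pose out of reach is approached as far as the arm can. A call with a number of a shift or a turn outside -1 to 1 is refused whole. A call with a gripper value outside its range is refused whole. "gripper" is the closure, from 0 (fully open) to 1 (shut), set as the call begins (left out, the last holds). The fingers move at their own pace and stop on an object; "squeeze" is the grip in N (left out, the last holds). Time passes only in rows, so rows that repeat a pose let the fingers close. It gives the time, the measured TCP pose, the force and the opening at its end, in the units of the state.
- bot.read_state(): the state, without advancing time (a new reading comes with each control period).
- cams.read_camera(name): name is "scene" or "top"; returns (picture, depth): 400x640x3 uint8, red, green, blue; 400x640 float32, m along the optical axis (not along the pixel's ray), 0 where there is no reading.
- cams.calibration(name): a dict with "mtx" (3x3 intrinsics, pixels), "k1" (the pictures are not rectified: a ray, as slopes to the right and down, at radius r is drawn at 1 + k1 r^2 times it, then the intrinsics apply), "R" (3x3) and "t" (3): a world point X has camera coordinates R X + t. Camera axes: x right, y down, z forward; pixel columns grow to the right and rows downward; lengths in m; the calibration is good to about 2 mm. A picture is of the moment at which its call begins. calibration takes no time and is no camera call.
- bot.finish_job(): hands the job in, once; it reports no verdict.
Trained networks look in the newest picture that a camera, given by its name, has taken for a name from the list of things; names that differ only in an ending like _2 or _b are one class to them, and where a whole thing is asked for, a point or a joint stands for the part that bears it (a point fixed in the world has none). Each returns a list of dicts, best first, with "conf" (0 to 1); they miss things now and then, are a little off and sometimes report something else, mostly with a low value. They report only what shows in the picture. A call takes as long as a camera call.
- cams.recognise(camera, label): "xyz" ([x, y, z] in m, in the coordinates of the camera as it stood for that picture, good to about 4 mm: the middle of the surface that is visible of it).
- cams.regions_of(camera, label): "mask" (400x640 bool, what is visible of it).
- cams.mark_of(camera, label): "xyz" ([x, y, z] in m, in the coordinates of the camera as it stood for that picture, good to about 4 mm: a listed point, or the origin of a listed thing).
The state is a dict: "time": time; "q": joint angles; "joint_vel": joint speeds; "joint_torque": joint torques, N m; "tool_pos": TCP position; "tcp_rot": TCP orientation; "wrist_force": force on the tool from outside, world axes, zero at the start; "torque": the same for the moment, N m; "width": opening from 0.0 (shut) to 1.0 (fully open).
Only numpy, scipy, OpenCV 4.12 (cv2) and the standard library are available. Lean on these libraries where they do the work, as an engineer would, in place of code of your own. Each camera call takes 0.05 s, during which the arm holds its last target.

## Working session

There is one attempt and no reset: what is moved stays moved. The work goes in short steps, Python scripts to look and compute and a tool call to move; the robot and the scene stay as the last step left them, time stands still between calls to the robot, and variables do not carry over. Pictures are saved under pics/ and viewed, and the job is handed in when it is done.

Besides the shell and the picture viewer there is one more tool, called after "Call:" by a JSON object that holds its "method" and its "body". play_rows: Moves the arm, as the interface text tells. Its arguments: {"type":"object","properties":{"motion":{"type":"array","items":{"type":"array"}},"gripper":{"type":"number"},"squeeze":{"type":"number"}},"required":["motion"]}

```bash
mkdir -p pics; ls
cat > h.py <<'E'
import numpy as np, cv2
from workcell import bot, cams
def world(cam,p):
    c=cams.calibration(cam); return np.array(c["R"]).T@(np.array(p)-np.array(c["t"]))
def save(cam,name):
    im,d=cams.read_camera(cam); cv2.imwrite("pics/"+name,im[:,:,::-1].copy()); np.save("pics/"+name+".npy",d); return im,d
def cloud(cam,d):
    c=cams.calibration(cam);K=np.array(c["mtx"]);k=c["k1"]
    v,u=np.mgrid[:d.shape[0],:d.shape[1]]
    x=(u-K[0,2])/K[0,0];y=(v-K[1,2])/K[1,1]
    a,b=x.copy(),y.copy()
    for _ in range(10):
        s=1+k*(a*a+b*b);a=x/s;b=y/s
    P=np.stack([a*d,b*d,d],-1)
    return (P-np.array(c["t"]))@np.array(c["R"])
E
python3 - <<'E'
from h import *
s=bot.read_state()
for k,v in s.items(): print(k,np.round(v,3))
for c in("scene","top"):
    save(c,c+"0.png"); cal=cams.calibration(c); print(c,cal)
E
```

```text
pics
time 0.0
q [ 1.23   0.265  1.605  0.     1.274 -0.037]
joint_vel [-0.     0.001  0.002 -0.     0.002 -0.002]
joint_torque [-1.0000e-03 -5.1512e+01 -3.6731e+01 -0.0000e+00  1.3000e-02  0.0000e+00]
tool_pos [0.202 0.643 0.23 ]
tcp_rot [-1.339 -0.981  0.984]
wrist_force [ 0.029  0.139 -0.185]
torque [ 0.028 -0.006  0.068]
width 0.999
scene {'mtx': array([[384.07840358,   0.        , 312.36151197],
       [  0.        , 384.07840358, 204.99903465],
       [  0.        ,   0.        ,   1.        ]]), 'k1': -0.09516202138547578, 'R': array([[-0.79817541,  0.60228484,  0.01299953],
       [ 0.3813926 ,  0.52190704, -0.76298934],
       [-0.46632146, -0.6040414 , -0.64628034]]), 't': array([0.53946312, 0.02212133, 1.6110802 ])}
top {'mtx': array([[391.19191815,   0.        , 317.5741805 ],
       [  0.        , 391.19191815, 195.0262753 ],
       [  0.        ,   0.        ,   1.        ]]), 'k1': -0.008372506765687881, 'R': array([[ 0.00911919, -0.99982669, -0.01623072],
       [-0.99132328, -0.00691075, -0.1312646 ],
       [ 0.13112969,  0.01728692, -0.99121449]]), 't': array([-0.09906336,  0.64369127,  1.30649343])}
```

View pics/scene0.png

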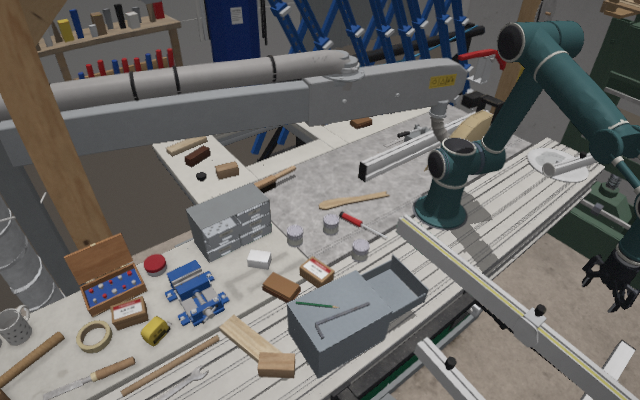

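View pics/top0.png

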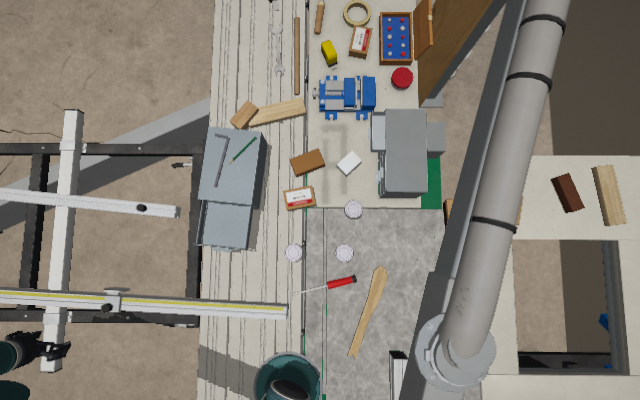

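The pictures show the carton at top (299,198), and the tins at (293,253), (344,254) and (353,210). The open drawer is at (225,225), the cork block at (308,162) and the aluminium block at (349,162). A fence rail lies between the gripper and the work, at about row 305.

```bash
cat > loc.py <<'E'
from h import *
for cam in("top","scene"):
    _,d=save(cam,cam+"1.png"); P=cloud(cam,d)
    np.save("pics/P_%s.npy"%cam,P)
    for l in ["carton","cabinet","drawer_in","drawer_front","tin_1","sanding_block","setting_block"]:
        for r in cams.mark_of(cam,l)[:4]: print(cam,l,round(r["conf"],2),np.round(world(cam,r["xyz"]),3))
    if cam=="top":
      for l in ["carton","tin_1","cabinet","drawer_in"]:
        for r in cams.regions_of(cam,l)[:4]:
            m=r["mask"]&(d>0); Q=P[m]; zt=np.percentile(Q[:,2],90); T=Q[abs(Q[:,2]-zt)<.008]
            rect=cv2.minAreaRect((T[:,:2]*1000).astype(np.float32)); print(" mask",l,round(r["conf"],2),m.sum(),"z",zt.round(3),"mean",T.mean(0).round(3),np.round(rect[0]),np.round(rect[1]),rect[2])
E
python3 loc.py
python3 - <<'E'
import numpy as np
P=np.load('pics/P_top.npy')
for u,v in [(20,297),(110,300),(200,305),(280,312),(90,205),(170,211),(70,250),(225,225),(222,245),(205,225),(245,160),(215,205),(440,330),(470,230),(320,225)]: print(u,v,P[v,u].round(3))
E
```

```text
top carton 0.67 [ 0.635 -0.035  0.002]
top drawer_in 0.94 [0.571 0.205 0.084]
top drawer_in 0.43 [ 0.638 -0.031  0.003]
top drawer_front 0.61 [0.463 0.216 0.118]
top tin_1 0.79 [ 0.447 -0.182  0.007]
top tin_1 0.65 [ 0.6   -0.216  0.001]
top tin_1 0.55 [ 0.451 -0.014  0.001]
top sanding_block 0.67 [ 0.766 -0.057  0.001]
top setting_block 0.71 [ 0.762 -0.204 -0.001]
 mask carton 0.59 554 z 0.052 mean [ 0.634 -0.029  0.048] [633. -29.] [ 65. 101.] 9.77407455444336
 mask tin_1 0.8 303 z 0.064 mean [ 0.594 -0.215  0.062] [ 594. -216.] [58. 58.] 2.2133920192718506
 mask tin_1 0.57 221 z 0.064 mean [ 0.449 -0.182  0.061] [ 448. -182.] [53. 50.] 0.3023258149623871
 mask tin_1 0.5 284 z 0.064 mean [ 0.448 -0.014  0.062] [447. -15.] [57. 59.] 45.32407760620117
 mask cabinet 0.57 6946 z 0.156 mean [0.722 0.188 0.154] [655. 196.] [176. 381.] 84.1230239868164
 mask drawer_in 0.69 2350 z 0.108 mean [0.535 0.223 0.109] [533. 207.] [161. 151.] 83.81714630126953
 mask drawer_in 0.59 373 z 0.044 mean [ 0.759 -0.201  0.041] [ 759. -201.] [50. 76.] 43.84489822387695
scene carton 0.8 [ 0.634 -0.026 -0.001]
scene cabinet 0.9 [0.729 0.194 0.003]
scene drawer_in 0.69 [0.571 0.205 0.078]
scene drawer_front 0.96 [0.464 0.214 0.109]
scene tin_1 0.89 [ 0.451 -0.013 -0.005]
scene tin_1 0.74 [ 0.449 -0.188 -0.002]
scene tin_1 0.64 [ 0.6   -0.216 -0.002]
scene sanding_block 0.65 [ 0.765 -0.056  0.003]
scene setting_block 0.76 [ 0.768 -0.201  0.002]
20 297 [0.298 0.86  0.109]
110 300 [0.296 0.553 0.132]
200 305 [0.281 0.275 0.109]
280 312 [0.262 0.02  0.107]
90 205 [0.599 0.669 0.088]
170 211 [0.582 0.399 0.081]
70 250 [0.448 0.776 0.007]
225 225 [0.537 0.213 0.08 ]
222 245 [0.471 0.22  0.082]
205 225 [0.536 0.278 0.086]
245 160 [0.742 0.139 0.151]
215 205 [0.603 0.247 0.086]
440 330 [ 0.305 -0.35   0.566]
470 230 [ 0.504 -0.411  0.584]
320 225 [ 0.544 -0.103 -0.004]
```

```bash
cat > ori.py <<'E'
from h import *
from scipy.spatial.transform import Rotation as R
def st(): 
    s=bot.read_state(); M=R.from_rotvec(s["tcp_rot"]).as_matrix()
    print("t",round(s["time"],2),"pos",np.round(s["tool_pos"],4),"q",np.round(s["q"],2),"w",round(float(s["width"]),3),"F",np.round(s["wrist_force"],2))
    print("xaxis",M[:,0].round(3),"yaw",np.degrees(np.arctan2(M[1,0],M[0,0])).round(1),"yaxis",M[:,1].round(3))
    return s,M
if __name__=="__main__": st()
E
python3 ori.py
python3 - <<'E'
import numpy as np,cv2
P=np.load('pics/P_top.npy')
# cabinet top angle + drawer geometry
z=P[...,2]
m=(abs(z-.154)<.006)&(P[...,0]>.55)&(P[...,0]<.9)&(P[...,1]>.05)&(P[...,1]<.32)
T=P[m];r=cv2.minAreaRect((T[:,:2]*1000).astype(np.float32));print(r,cv2.boxPoints(r).round())
m=(z>.1)&(z<.17)&(P[...,0]>.42)&(P[...,0]<.9)&(P[...,1]>.05)&(P[...,1]<.32)
T=P[m];r=cv2.minAreaRect((T[:,:2]*1000).astype(np.float32));print(r,cv2.boxPoints(r).round())
m=(z>.02)&(z<.3)&(P[...,0]>.5)&(P[...,0]<.72)&(P[...,1]>-.12)&(P[...,1]<.06)
T=P[m];r=cv2.minAreaRect((T[:,:2]*1000).astype(np.float32));print("carton",r)
E
```

```text
t 1.1 pos [0.2019 0.6441 0.2313] q [ 1.23  0.26  1.6  -0.    1.27 -0.04] w 0.998 F [-1.31 -0.24 -0.12]
xaxis [ 0.299  0.954 -0.   ] yaw 72.6 yaxis [-0. -0. -1.]
((725.1903076171875, 188.69244384765625), (175.8046417236328, 241.00645446777344), 84.1230239868164) [[596. 114.]
 [836.  89.]
 [854. 264.]
 [614. 288.]]
((651.5601196289062, 196.20428466796875), (175.93727111816406, 389.5672302246094), 84.07746124267578) [[449. 129.]
 [836.  89.]
 [854. 264.]
 [467. 304.]]
carton ((659.369384765625, -24.136066436767578), (120.31964111328125, 101.59344482421875), 11.511496543884277)
```

Call:
{"method": "play_rows", "body": {"motion": [[[0.05, -0.05, 0.15], [0, 0, -0.1]], [[0.62, -0.86, 0.18], [0, 0, -0.7]], [[0.62, -0.86, 0.18], [0, 0, -0.7]], [[0.62, -0.86, 0.18], [0, 0, -0.7]], [[0.62, -0.86, 0.18], [0, 0, -0.7]], [[0.62, -0.86, 0.18], [0, 0, -0.7]], [[0.62, -0.86, 0.18], [0, 0, -0.7]], [[0.62, -0.86, 0.18], [0, 0, -0.7]], [[0.62, -0.86, 0.18], [0, 0, -0.7]]], "gripper": 0, "squeeze": 60}}

```text
time: 2.22
tool_pos: [0.4509, 0.2986, 0.3036]
tcp_rot: [-1.498, -0.559, 0.558]
wrist_force: [-0.2, 0.7, -0.2]
width: 1.003
```

```bash
python3 ori.py; python3 loc.py | grep -E "carton|drawer"
```

```text
t 2.23 pos [0.4509 0.2986 0.3036] q [ 0.54 -0.03  1.8  -0.    1.37 -0.17] w 1.003 F [-0.21  0.69 -0.24]
xaxis [0.756 0.655 0.001] yaw 40.9 yaxis [ 0.001  0.    -1.   ]
top carton 0.92 [ 0.637 -0.033  0.001]
top drawer_in 0.74 [0.57  0.201 0.083]
scene carton 0.74 [ 0.636 -0.032 -0.   ]
scene carton 0.38 [ 0.445 -0.186 -0.002]
scene drawer_in 0.79 [0.57  0.204 0.079]
scene drawer_front 0.74 [0.463 0.215 0.107]
```

Call:
{"method": "play_rows", "body": {"motion": [[[0.4625, -0.825, 0], [0, 0, -0.69]], [[0.4625, -0.825, 0], [0, 0, -0.69]], [[0.4625, -0.825, 0], [0, 0, -0.69]], [[0.4625, -0.825, 0], [0, 0, -0.69]], [[0.4625, -0.825, 0], [0, 0, -0.69]], [[0.4625, -0.825, -0.05], [0, 0, -0.69]], [[0.4625, -0.825, -0.2], [0, 0, -0.69]], [[0.4625, -0.825, -0.35], [0, 0, -0.69]], [[0.4625, -0.825, -0.5], [0, 0, -0.69]], [[0.4625, -0.825, -0.5], [0, 0, -0.69]]]}}

```text
time: 4.47
tool_pos: [0.6294, -0.0297, 0.0968]
tcp_rot: [-1.564, -0.127, 0.148]
wrist_force: [-0.2, -0.3, 0.4]
width: 0.999
```

```bash
python3 ori.py; python3 -c "
from h import *
im,d=save('scene','s2.png');cv2.imwrite('pics/s2c.png',cv2.resize(im[200:320,220:420,::-1],None,fx=4,fy=4))"
```

```text
t 4.47 pos [ 0.6294 -0.0297  0.0968] q [-0.09  0.3   1.82  0.    1.04 -0.26] w 0.999 F [-0.22 -0.31  0.36]
xaxis [ 0.985  0.174 -0.013] yaw 10.0 yaxis [-0.013  0.001 -1.   ]
```

View pics/s2c.png

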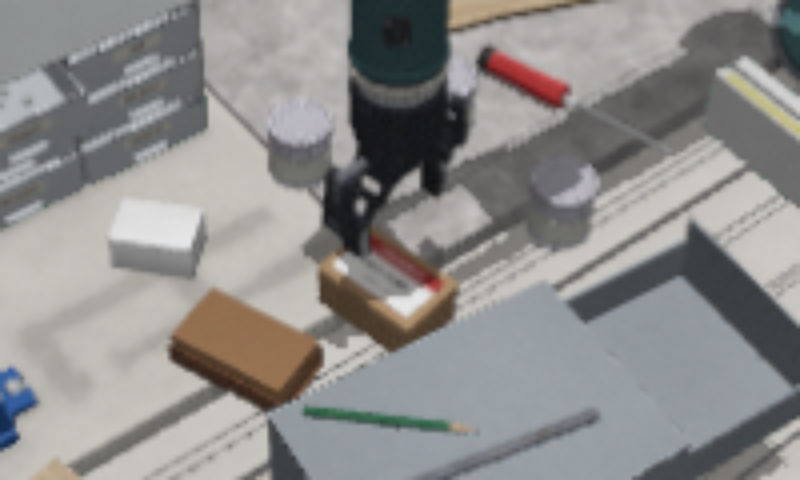

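The gripper is over the carton, with its jaws spanning the 68 mm width. Next I descend.

Call:
{"method": "play_rows", "body": {"motion": [[[0, 0, 0], [0, 0, 0]], [[0, 0, -0.1], [0, 0, 0]], [[0, 0, -0.18], [0, 0, 0]], [[0, 0, -0.23], [0, 0, 0]], [[0, 0, -0.23], [0, 0, 0]], [[0, 0, -0.23], [0, 0, 0]]]}}

```text
time: 5.28
tool_pos: [0.6368, -0.03, 0.0134]
tcp_rot: [-1.567, -0.14, 0.135]
wrist_force: [-0.1, -0.2, -0.2]
width: 1.0
```

```bash
python3 ori.py
```

```text
t 5.28 pos [ 0.6368 -0.03    0.0134] q [-0.09  0.4   1.86  0.    0.88 -0.26] w 1.0 F [-0.12 -0.17 -0.21]
xaxis [0.985 0.174 0.003] yaw 10.0 yaxis [ 0.003 -0.    -1.   ]
```

Call:
{"method": "play_rows", "body": {"motion": [[[0, 0, 0], [0, 0, 0]], [[0, 0, 0], [0, 0, 0]], [[0, 0, 0], [0, 0, 0]], [[0, 0, 0], [0, 0, 0]], [[0, 0, 0], [0, 0, 0]], [[0, 0, 0], [0, 0, 0]]], "gripper": 1, "squeeze": 60}}

```text
time: 6.02
tool_pos: [0.6366, -0.0301, 0.0136]
tcp_rot: [-1.567, -0.14, 0.135]
wrist_force: [-0.3, 0.2, 4.4]
width: 0.789
```

Call:
{"method": "play_rows", "body": {"motion": [[[0, 0, 0.05], [0, 0, 0]], [[0, 0, 0.15], [0, 0, 0]], [[0, 0, 0.3], [0, 0, 0]], [[0, 0, 0.45], [0, 0, 0]], [[0, 0, 0.5], [0, 0, 0]], [[0, 0, 0.5], [0, 0, 0]]]}}

```text
time: 6.78
tool_pos: [0.6354, -0.03, 0.2124]
tcp_rot: [-1.567, -0.14, 0.136]
wrist_force: [-0.4, 0.2, -6.9]
width: 0.783
```

```bash
python3 ori.py; python3 -c "
from h import *
im,d=save('scene','s3.png');cv2.imwrite('pics/s3c.png',cv2.resize(im[170:320,220:420,::-1],None,fx=4,fy=4))"
```

```text
t 6.78 pos [ 0.6354 -0.03    0.2124] q [-0.09  0.2   1.72  0.    1.22 -0.26] w 0.783 F [-0.4   0.18 -6.94]
xaxis [0.985 0.174 0.002] yaw 10.0 yaxis [ 0.003 -0.    -1.   ]
```

View pics/s3c.png

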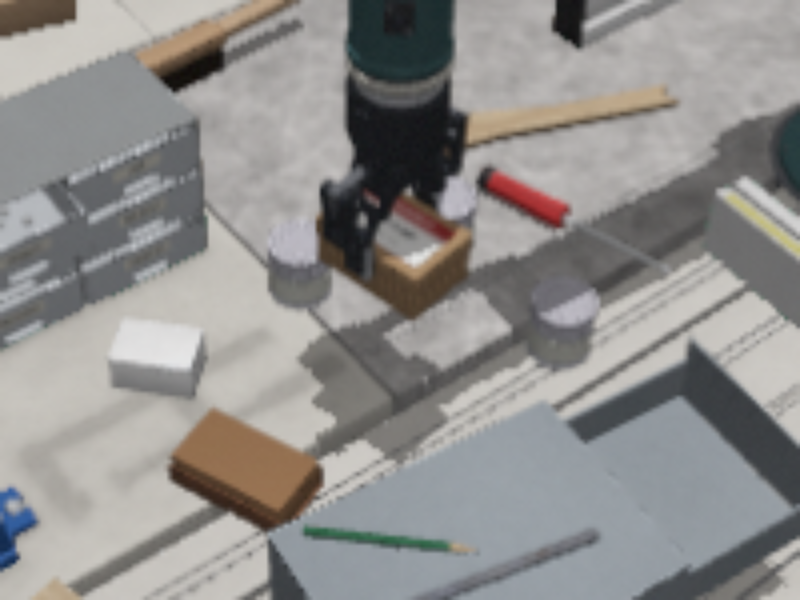

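Call:
{"method": "play_rows", "body": {"motion": [[[-0.02, 0.05, 0], [0, 0, -0.03]], [[-0.06, 0.15, 0], [0, 0, -0.1]], [[-0.11, 0.27, 0], [0, 0, -0.18]], [[-0.17, 0.4, 0], [0, 0, -0.27]], [[-0.22, 0.53, 0], [0, 0, -0.33]], [[-0.245, 0.595, 0], [0, 0, -0.353]], [[-0.245, 0.595, 0], [0, 0, -0.353]], [[-0.245, 0.595, 0], [0, 0, -0.353]]]}}

```text
time: 7.82
tool_pos: [0.5354, 0.2072, 0.2081]
tcp_rot: [-1.572, 0.083, -0.076]
wrist_force: [0.5, 0.2, -5.7]
width: 0.784
```

```bash
python3 ori.py; python3 -c "
from h import *
for n in('scene','top'):
  im,d=save(n,n+'4.png')
  for r in cams.mark_of(n,'drawer_in')[:1]+cams.mark_of(n,'drawer_front')[:1]+cams.mark_of(n,'carton')[:2]: print(n,r['conf'],world(n,r['xyz']).round(3))
  a=im[200:340,240:440] if n=='scene' else im[100:270,160:340]
  cv2.imwrite('pics/%s4c.png'%n,cv2.resize(a[:,:,::-1],None,fx=3.4,fy=3.4))"
```

```text
t 7.83 pos [0.5354 0.2072 0.2081] q [ 0.33  0.09  1.85 -0.    1.21  0.43] w 0.784 F [ 0.49  0.2  -5.69]
xaxis [ 0.995 -0.101 -0.005] yaw -5.8 yaxis [-0.005 -0.002 -1.   ]
scene 0.7 [0.463 0.213 0.111]
scene 0.75 [0.465 0.215 0.112]
scene 0.91 [0.535 0.208 0.194]
top 0.55 [0.572 0.204 0.08 ]
top 0.82 [0.463 0.219 0.118]
top 0.79 [0.54  0.206 0.198]
```

View pics/scene4c.png

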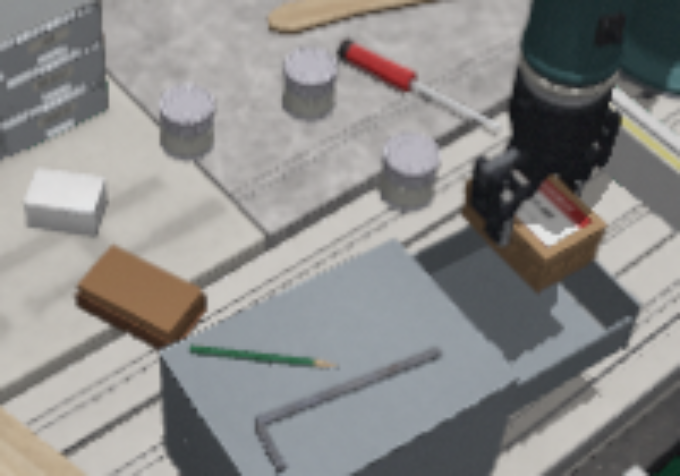

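View pics/top4c.png

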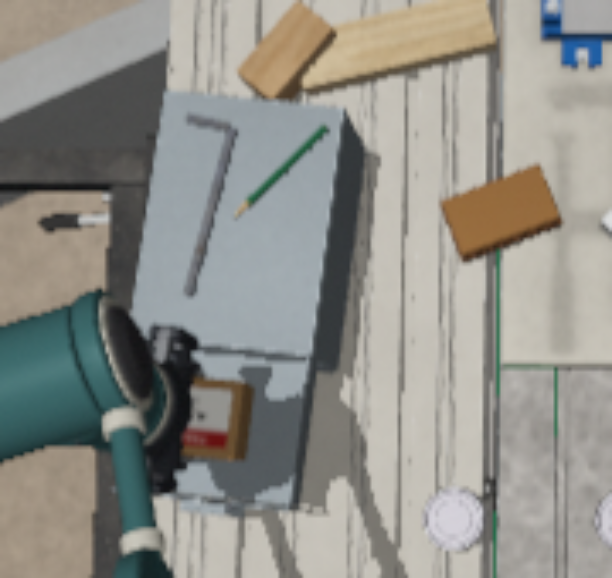

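Call:
{"method": "play_rows", "body": {"motion": [[[0, 0, -0.05], [0, 0, 0]], [[0, 0, -0.13], [0, 0, 0]], [[0, 0, -0.2], [0, 0, 0]], [[0, 0, -0.25], [0, 0, 0]], [[0, 0, -0.27], [0, 0, 0]], [[0, 0, -0.28], [0, 0, 0]], [[0, 0, -0.285], [0, 0, 0]], [[0, 0, -0.285], [0, 0, 0]]]}}

```text
time: 9.22
tool_pos: [0.5376, 0.2083, 0.0982]
tcp_rot: [-1.569, 0.079, -0.081]
wrist_force: [-0.6, 0.3, -6.2]
width: 0.787
```

```bash
python3 ori.py
```

```text
t 9.22 pos [0.5376 0.2083 0.0982] q [0.33 0.2  1.95 0.   1.   0.43] w 0.787 F [-0.56  0.26 -6.23]
xaxis [ 0.995 -0.102  0.001] yaw -5.8 yaxis [ 0.001  0.001 -1.   ]
```

Call:
{"method": "play_rows", "body": {"motion": [[[0, 0, -0.005], [0, 0, 0]], [[0, 0, -0.008], [0, 0, 0]], [[0, 0, -0.008], [0, 0, 0]]]}}

```text
time: 9.6
tool_pos: [0.5373, 0.2082, 0.0946]
tcp_rot: [-1.569, 0.079, -0.081]
wrist_force: [-0.6, -0.4, -2.1]
width: 0.784
```

Call:
{"method": "play_rows", "body": {"motion": [[[0, 0, 0], [0, 0, 0]], [[0, 0, 0], [0, 0, 0]], [[0, 0, 0], [0, 0, 0]], [[0, 0, 0], [0, 0, 0]], [[0, 0, 0.05], [0, 0, 0]], [[0, 0, 0.15], [0, 0, 0]], [[0, 0, 0.28], [0, 0, 0]], [[0, 0, 0.28], [0, 0, 0]]], "gripper": 0}}

```text
time: 10.6
tool_pos: [0.541, 0.2095, 0.2138]
tcp_rot: [-1.565, 0.071, -0.089]
wrist_force: [0.8, -0.5, 0.5]
width: 1.003
```

```bash
python3 ori.py; python3 -c "
from h import *
for n in('scene','top'):
  im,d=save(n,n+'5.png')
  for r in cams.mark_of(n,'drawer_in')[:1]+cams.mark_of(n,'drawer_front')[:1]+cams.mark_of(n,'carton')[:2]: print(n,r['conf'],world(n,r['xyz']).round(3))
  a=im[200:340,240:440] if n=='scene' else im[100:270,160:340]
  cv2.imwrite('pics/%s5c.png'%n,cv2.resize(a[:,:,::-1],None,fx=3.4,fy=3.4))"
```

```text
t 10.6 pos [0.541  0.2095 0.2138] q [ 0.33  0.09  1.84 -0.    1.2   0.43] w 1.003 F [ 0.75 -0.54  0.52]
xaxis [ 0.995 -0.102  0.012] yaw -5.8 yaxis [ 0.012  0.004 -1.   ]
scene 0.72 [0.463 0.216 0.111]
scene 0.94 [0.537 0.206 0.083]
scene 0.5 [ 0.45  -0.015 -0.003]
top 0.95 [0.568 0.203 0.083]
top 0.6 [0.463 0.22  0.117]
top 0.77 [0.54  0.206 0.083]
top 0.32 [ 0.761 -0.203  0.005]
```

View pics/scene5c.png

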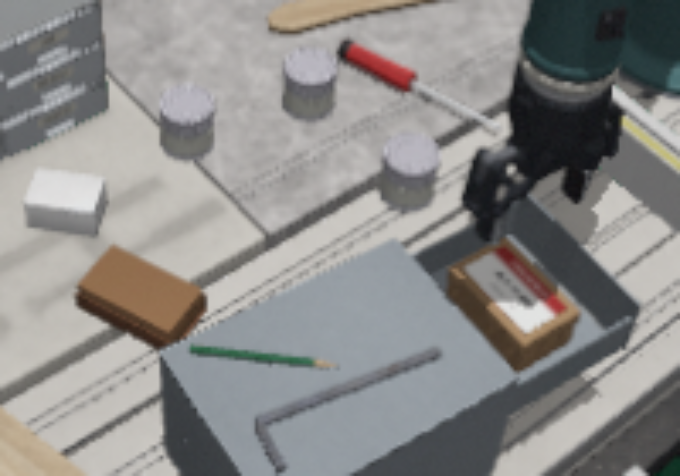

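The carton lies flat in the drawer at crop (515,305), with clearance all round. Next I push the drawer shut with closed fingers.

Call:
{"method": "play_rows", "body": {"motion": [[[-0.15, 0.015, 0.02], [0, 0, 0]], [[-0.3, 0.03, 0.02], [0, 0, 0]], [[-0.325, 0.033, 0], [0, 0, 0]], [[-0.325, 0.033, -0.1], [0, 0, 0]], [[-0.325, 0.033, -0.2], [0, 0, 0]], [[-0.325, 0.033, -0.255], [0, 0, 0]], [[-0.325, 0.033, -0.255], [0, 0, 0]], [[-0.325, 0.033, -0.255], [0, 0, 0]]], "gripper": 1}}

```text
time: 12.0
tool_pos: [0.4079, 0.2215, 0.1047]
tcp_rot: [-1.569, 0.08, -0.081]
wrist_force: [-1.0, 1.1, -0.7]
width: -0.001
```

```bash
python3 ori.py; python3 -c "
from h import *
for n in('scene','top'):
  im,d=save(n,n+'6.png')
  a=im[200:340,240:440] if n=='scene' else im[100:270,160:340]
  cv2.imwrite('pics/%s6c.png'%n,cv2.resize(a[:,:,::-1],None,fx=3.4,fy=3.4))"
```

```text
t 12.0 pos [0.4079 0.2215 0.1047] q [ 0.44 -0.02  2.17 -0.    0.99  0.55] w -0.001 F [-0.95  1.09 -0.69]
xaxis [ 0.995 -0.102  0.001] yaw -5.9 yaxis [ 0.001  0.    -1.   ]
```

View pics/scene6c.png

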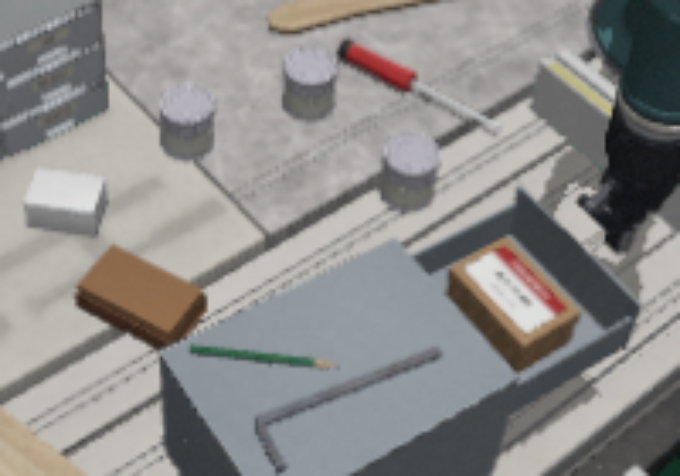

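Call:
{"method": "play_rows", "body": {"motion": [[[0.04, -0.004, 0], [0, 0, 0]], [[0.08, -0.008, 0], [0, 0, 0]], [[0.12, -0.012, 0], [0, 0, 0]], [[0.16, -0.016, 0], [0, 0, 0]], [[0.2, -0.021, 0], [0, 0, 0]], [[0.24, -0.025, 0], [0, 0, 0]], [[0.28, -0.029, 0], [0, 0, 0]], [[0.32, -0.033, 0], [0, 0, 0]], [[0.35, -0.036, 0], [0, 0, 0]], [[0.38, -0.039, 0], [0, 0, 0]]]}}

```text
time: 13.35
tool_pos: [0.5607, 0.2061, 0.1048]
tcp_rot: [-1.568, 0.079, -0.081]
wrist_force: [-1.0, 2.3, 6.9]
width: -0.002
```

```bash
python3 ori.py; python3 -c "
from h import *
for n in('scene','top'):
  im,d=save(n,n+'7.png')
  for r in cams.mark_of(n,'drawer_front')[:1]: print(n,r['conf'],world(n,r['xyz']).round(3))
  a=im[200:340,240:440] if n=='scene' else im[100:270,160:340]
  cv2.imwrite('pics/%s7c.png'%n,cv2.resize(a[:,:,::-1],None,fx=3.4,fy=3.4))"
```

```text
t 13.35 pos [0.5607 0.2061 0.1048] q [0.31 0.23 1.9  0.   1.02 0.41] w -0.002 F [-1.03  2.3   6.87]
xaxis [ 0.995 -0.102  0.001] yaw -5.9 yaxis [ 0.002  0.001 -1.   ]
scene 0.8 [0.579 0.203 0.111]
top 0.48 [0.585 0.205 0.12 ]
```

View pics/scene7c.png

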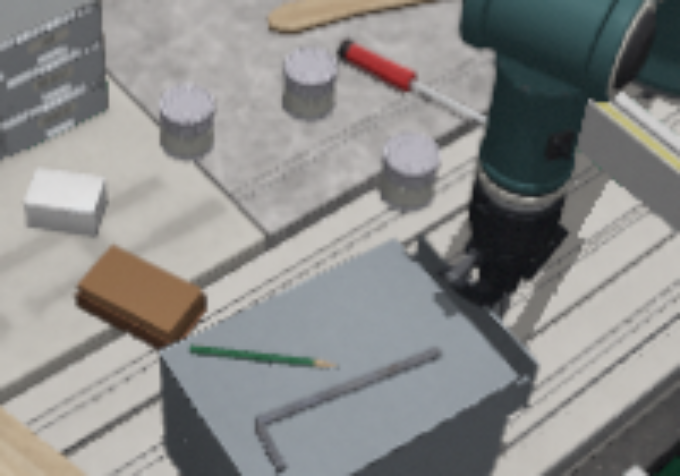

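Drawer nearly shut with about 20–25 mm still open, seen at crop (490,330). I'll continue gently.

Call:
{"method": "play_rows", "body": {"motion": [[[0.015, -0.0015, 0], [0, 0, 0]], [[0.03, -0.003, 0], [0, 0, 0]], [[0.04, -0.004, 0], [0, 0, 0]], [[0.045, -0.0045, 0], [0, 0, 0]], [[0.045, -0.0045, 0], [0, 0, 0]]]}}

```text
time: 14.18
tool_pos: [0.5751, 0.204, 0.1038]
tcp_rot: [-1.57, 0.083, -0.077]
wrist_force: [-7.1, -0.3, 4.0]
width: 0.0
```

```bash
python3 ori.py; python3 -c "
from h import *
for n in('top',):
  im,d=save(n,n+'8.png')
  P=cloud(n,d);z=P[...,2]
  m=(z>.1)&(z<.2)&(P[...,0]>.42)&(P[...,0]<.9)&(P[...,1]>.05)&(P[...,1]<.3)
  a=im[100:270,160:340]
  cv2.imwrite('pics/%s8c.png'%n,cv2.resize(a[:,:,::-1],None,fx=3.4,fy=3.4))"
```

```text
t 14.18 pos [0.5751 0.204  0.1038] q [0.3  0.25 1.86 0.   1.03 0.4 ] w 0.0 F [-7.06 -0.31  3.95]
xaxis [ 0.995 -0.102 -0.004] yaw -5.9 yaxis [-0.004 -0.    -1.   ]
```

View pics/top8c.png

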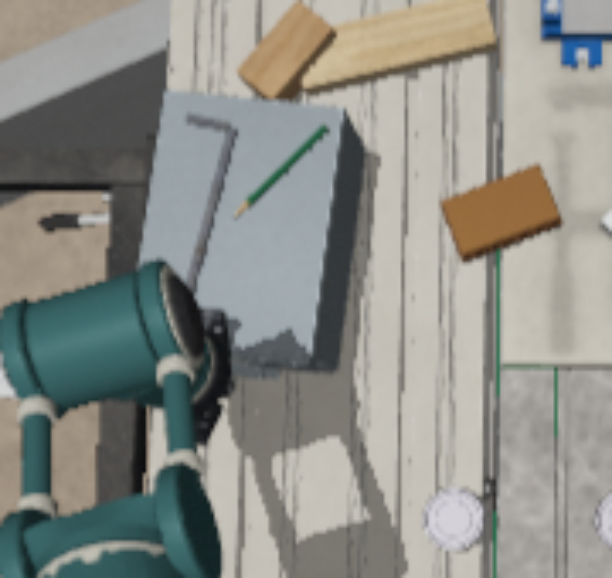

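Call:
{"method": "play_rows", "body": {"motion": [[[0.008, -0.0008, 0], [0, 0, 0]], [[0.015, -0.0015, 0], [0, 0, 0]], [[0.015, -0.0015, 0], [0, 0, 0]]]}}

```text
time: 14.6
tool_pos: [0.575, 0.2039, 0.1039]
tcp_rot: [-1.571, 0.093, -0.067]
wrist_force: [-26.5, 1.3, 17.0]
width: 0.001
```

Call:
{"method": "play_rows", "body": {"motion": [[[-0.02, 0.002, 0], [0, 0, 0]], [[-0.08, 0.008, 0], [0, 0, 0]], [[-0.2, 0.02, 0], [0, 0, 0]], [[-0.3, 0.03, 0.1], [0, 0, 0]], [[-0.35, 0.036, 0.25], [0, 0, 0]], [[-0.35, 0.036, 0.25], [0, 0, 0]]]}}

```text
time: 15.35
tool_pos: [0.4458, 0.2195, 0.2102]
tcp_rot: [-1.564, 0.07, -0.088]
wrist_force: [0.7, -0.2, -0.7]
width: 0.001
```

```bash
python3 ori.py; python3 -c "
from h import *
for n in('scene','top'):
  im,d=save(n,n+'9.png')
  P=cloud(n,d);z=P[...,2]
  for r in cams.mark_of(n,'drawer_front')[:1]: print(n,r['conf'],world(n,r['xyz']).round(3))
  m=(z>.1)&(z<.17)&(P[...,0]>.5)&(P[...,0]<.9)&(P[...,1]>.05)&(P[...,1]<.32)
  Q=P[m]-[.725,.189,0]; c,s=np.cos(-.103),np.sin(-.103); X=Q[:,0]*c+Q[:,1]*s
  print('xmin unit pct',np.percentile(X,[0,.5,1,2,5]).round(4),'zbands',[np.percentile(X[(Q[:,2]>a)&(Q[:,2]<a+.01)],[1,10,50]).round(3) for a in (.1,.12,.135,.148) if ((Q[:,2]>a)&(Q[:,2]<a+.01)).sum()>20])
  a=im[200:340,240:440] if n=='scene' else im[100:270,160:340]
  cv2.imwrite('pics/%s9c.png'%n,cv2.resize(a[:,:,::-1],None,fx=3.4,fy=3.4))"
```

```text
t 15.35 pos [0.4458 0.2195 0.2102] q [ 0.41 -0.07  2.01 -0.    1.19  0.51] w 0.001 F [ 0.73 -0.19 -0.7 ]
xaxis [ 0.995 -0.101  0.011] yaw -5.8 yaxis [ 0.011  0.005 -1.   ]
scene 0.69 [ 0.448 -0.013 -0.002]
xmin unit pct [-0.13   -0.125  -0.1238 -0.1162 -0.1071] zbands [array([-0.116, -0.081,  0.06 ]), array([-0.117, -0.08 ,  0.065]), array([-0.126, -0.124,  0.014]), array([-0.114, -0.09 ,  0.01 ])]
top 0.58 [0.594 0.205 0.116]
xmin unit pct [-0.1401 -0.1296 -0.1292 -0.128  -0.1156] zbands [array([-0.14 , -0.13 , -0.063]), array([-0.13 , -0.129, -0.08 ]), array([-0.13 , -0.129, -0.063]), array([-0.119, -0.099, -0.005])]
```

View pics/scene9c.png

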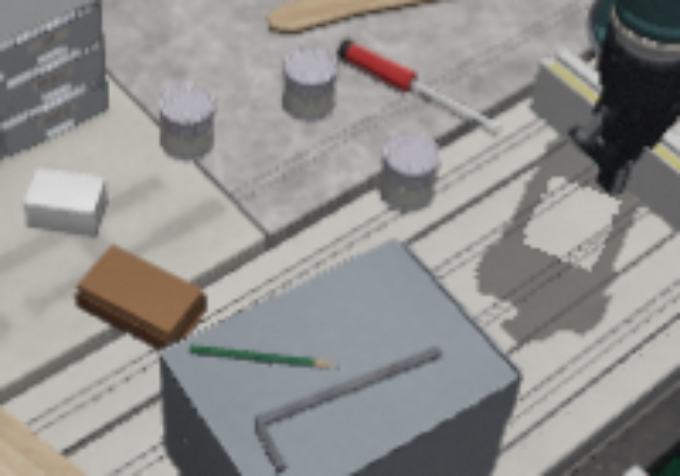

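View pics/top9c.png

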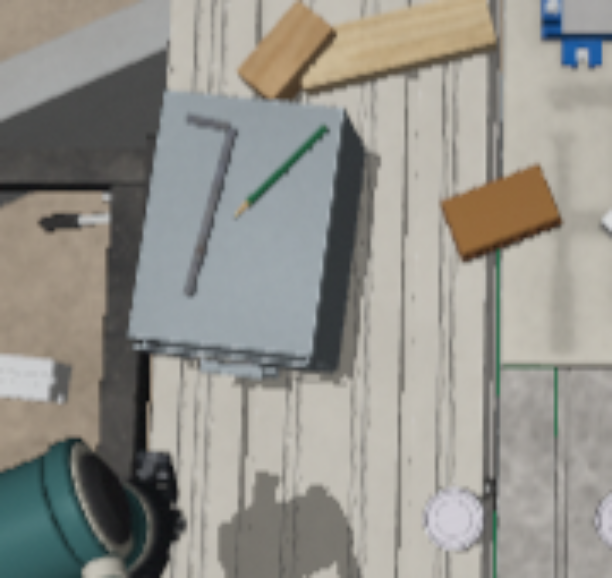

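The top view puts the sheet about 9 mm proud of the unit. The upward force suggests the finger knuckles jammed on the unit's edge before the drawer shut. I'll turn the gripper 90° so a flat finger side does the pushing, then push again.

Call:
{"method": "play_rows", "body": {"motion": [[[0, 0, 0], [0, 0, 0.2]], [[0, 0, 0], [0, 0, 0.4]], [[0, 0, 0], [0, 0, 0.6]], [[0, 0, 0], [0, 0, 0.8]], [[0, 0, 0], [0, 0, 1]]]}}

```text
time: 16.18
tool_pos: [0.4424, 0.217, 0.2017]
tcp_rot: [-1.503, -0.535, 0.542]
wrist_force: [0.4, -0.1, 0.7]
width: 0.0
```

Call:
{"method": "play_rows", "body": {"motion": [[[0, 0, 0], [0, 0, 0.2]], [[0, 0, -0.05], [0, 0, 0.4]], [[0.05, -0.005, -0.15], [0, 0, 0.6]], [[0.1, -0.01, -0.25], [0, 0, 0.8]], [[0.15, -0.015, -0.25], [0, 0, 1]], [[0.2, -0.02, -0.25], [0, 0, 1]], [[0.25, -0.025, -0.25], [0, 0, 1]], [[0.29, -0.03, -0.25], [0, 0, 1]], [[0.32, -0.033, -0.25], [0, 0, 1]], [[0.335, -0.035, -0.25], [0, 0, 1]]]}}

```text
time: 17.42
tool_pos: [0.5777, 0.2036, 0.1041]
tcp_rot: [-1.256, -1.133, 1.133]
wrist_force: [-0.4, 0.7, -0.2]
width: 0.002
```

```bash
python3 ori.py
```

```text
t 17.43 pos [0.5777 0.2036 0.1041] q [ 0.3   0.25  1.86  0.    1.02 -1.17] w 0.002 F [-0.38  0.67 -0.25]
xaxis [0.103 0.995 0.   ] yaw 84.1 yaxis [ 0.  0. -1.]
```

Now I advance from x = 0.577 in small steps.

Call:
{"method": "play_rows", "body": {"motion": [[[0.012, -0.0012, 0], [0, 0, 0]], [[0.024, -0.0024, 0], [0, 0, 0]], [[0.036, -0.0036, 0], [0, 0, 0]], [[0.036, -0.0036, 0], [0, 0, 0]]]}}

```text
time: 17.92
tool_pos: [0.5911, 0.2022, 0.1039]
tcp_rot: [-1.255, -1.133, 1.134]
wrist_force: [-1.6, -1.1, 0.8]
width: 0.002
```

Call:
{"method": "play_rows", "body": {"motion": [[[0.008, -0.0008, 0], [0, 0, 0]], [[0.012, -0.0012, 0], [0, 0, 0]], [[0.012, -0.0012, 0], [0, 0, 0]]]}}

```text
time: 18.3
tool_pos: [0.5914, 0.202, 0.1034]
tcp_rot: [-1.249, -1.126, 1.139]
wrist_force: [-15.5, 1.4, 7.8]
width: 0.002
```

Call:
{"method": "play_rows", "body": {"motion": [[[0.005, -0.0005, 0], [0, 0, 0]], [[-0.05, 0.005, 0], [0, 0, 0]], [[-0.2, 0.02, 0], [0, 0, 0]], [[-0.34, 0.03, 0.15], [0, 0, 0]], [[-0.38, 0, 0.25], [0, 0, 0]], [[-0.38, 0, 0.25], [0, 0, 0]]], "gripper": 0}}

```text
time: 19.05
tool_pos: [0.4461, 0.2029, 0.2099]
tcp_rot: [-1.26, -1.144, 1.126]
wrist_force: [0.8, -0.2, 0.6]
width: 0.998
```

```bash
python3 ori.py; python3 -c "
from h import *
for n in('scene','top'):
  im,d=save(n,n+'10.png')
  P=cloud(n,d);z=P[...,2]
  for l in ('drawer_front','tin_1'):
   for r in cams.mark_of(n,l)[:3]: print(n,l,r['conf'],world(n,r['xyz']).round(3))
  m=(z>.05)&(z<.17)&(P[...,0]>.5)&(P[...,0]<.9)&(P[...,1]>.05)&(P[...,1]<.32)
  Q=P[m]-[.725,.189,0]; c,s=np.cos(-.103),np.sin(-.103); X=Q[:,0]*c+Q[:,1]*s
  print('zbands',[np.percentile(X[(Q[:,2]>a)&(Q[:,2]<a+.01)],[1,10,50]).round(4) for a in (.1,.12,.135,.148) if ((Q[:,2]>a)&(Q[:,2]<a+.01)).sum()>20])
  a=im[200:340,240:440] if n=='scene' else im[180:230,190:260]
  cv2.imwrite('pics/%s10c.png'%n,cv2.resize(a[:,:,::-1],None,fx=3.4 if n=='scene' else 8,fy=3.4 if n=='scene' else 8))"
```

```text
t 19.05 pos [0.4461 0.2029 0.2099] q [ 0.38 -0.08  2.02 -0.    1.19 -1.09] w 0.998 F [ 0.84 -0.21  0.57]
xaxis [0.101 0.995 0.005] yaw 84.2 yaxis [ 0.011  0.004 -1.   ]
scene drawer_front 0.62 [ 0.729  0.192 -0.001]
scene tin_1 0.84 [ 0.448 -0.186 -0.003]
scene tin_1 0.72 [ 0.452 -0.016 -0.005]
scene tin_1 0.69 [ 0.599 -0.216 -0.002]
zbands [array([-0.1113, -0.0765,  0.0727]), array([-0.1142, -0.0795,  0.0675]), array([-0.1103, -0.0724,  0.0707]), array([-0.1144, -0.0903,  0.0107])]
top drawer_front 0.74 [0.602 0.204 0.116]
top tin_1 0.84 [ 0.448 -0.183  0.004]
top tin_1 0.79 [ 0.451 -0.014  0.001]
top tin_1 0.67 [ 0.597 -0.216 -0.   ]
zbands [array([-0.1325, -0.1243, -0.0744]), array([-0.124 , -0.1234, -0.046 ]), array([-0.1237, -0.123 , -0.0649]), array([-0.1186, -0.0989, -0.0061])]
```

View pics/top10c.png

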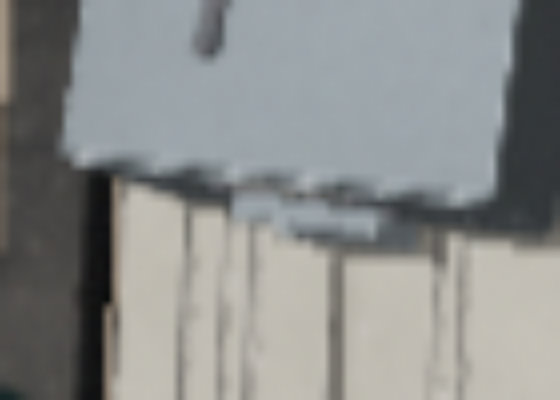

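The drawer is now fully shut; the sheet moved another 7 mm and sits flush, with only the lip showing. On to tin A at (0.451, -0.0145).

Call:
{"method": "play_rows", "body": {"motion": [[[0.017, -0.1, 0], [0, 0, 0]], [[0.017, -0.25, 0], [0, 0, 0]], [[0.017, -0.4, 0], [0, 0, 0]], [[0.017, -0.5, 0], [0, 0, 0]], [[0.017, -0.54, -0.1], [0, 0, 0]], [[0.017, -0.54, -0.22], [0, 0, 0]], [[0.017, -0.54, -0.22], [0, 0, 0]], [[0.017, -0.54, -0.22], [0, 0, 0]]]}}

```text
time: 20.35
tool_pos: [0.4514, -0.0142, 0.1165]
tcp_rot: [-1.255, -1.134, 1.134]
wrist_force: [0.1, -0.3, 0.5]
width: 1.0
```

```bash
python3 ori.py
```

```text
t 20.35 pos [ 0.4514 -0.0142  0.1165] q [-0.09 -0.06  2.18  0.    1.02 -1.56] w 1.0 F [ 0.14 -0.26  0.49]
xaxis [0.102 0.995 0.   ] yaw 84.2 yaxis [-0.  0. -1.]
```

Call:
{"method": "play_rows", "body": {"motion": [[[0, 0, -0.1], [0, 0, 0]], [[0, 0, -0.2], [0, 0, 0]], [[0, 0, -0.26], [0, 0, 0]], [[0, 0, -0.26], [0, 0, 0]]]}}

```text
time: 20.85
tool_pos: [0.4512, -0.0139, 0.0123]
tcp_rot: [-1.255, -1.134, 1.135]
wrist_force: [-0.1, -0.7, 0.4]
width: 1.004
```

Call:
{"method": "play_rows", "body": {"motion": [[[0, 0, 0], [0, 0, 0]], [[0, 0, 0], [0, 0, 0]], [[0, 0, 0], [0, 0, 0]], [[0, 0, 0], [0, 0, 0]], [[0, 0, 0], [0, 0, 0]], [[0, 0, 0], [0, 0, 0]]], "gripper": 1, "squeeze": 60}}

```text
time: 21.6
tool_pos: [0.4534, -0.0144, 0.0147]
tcp_rot: [-1.259, -1.137, 1.132]
wrist_force: [-1.0, 0.5, 5.7]
width: 0.705
```

Call:
{"method": "play_rows", "body": {"motion": [[[0, 0, 0.03], [0, 0, 0]], [[0, 0, 0.08], [0, 0, 0]], [[0, 0, 0.15], [0, 0, 0]], [[0, 0, 0.2], [0, 0, 0]], [[0, 0, 0.2], [0, 0, 0]], [[0, 0, 0.2], [0, 0, 0]], [[0, 0, 0.2], [0, 0, 0]], [[0, 0, 0.2], [0, 0, 0]], [[0, 0, 0.2], [0, 0, 0]]]}}

```text
time: 22.72
tool_pos: [0.4505, -0.0142, 0.0915]
tcp_rot: [-1.255, -1.133, 1.134]
wrist_force: [0.9, 0.4, -2.8]
width: 0.704
```

```bash
cat > w.py <<'E'
from ori import *
st()
F=[]
for i in range(6):
    cams.read_camera("scene"); F.append(bot.read_state()["wrist_force"])
F=np.array(F);print(F.mean(0).round(2),F.std(0).round(2))
E
python3 w.py; python3 -c "
from h import *
im,d=save('scene','s11.png');cv2.imwrite('pics/s11c.png',cv2.resize(im[150:300,240:440,::-1],None,fx=3.5,fy=3.5))"
```

```text
t 22.73 pos [ 0.4505 -0.0142  0.0915] q [-0.09 -0.03  2.2  -0.    0.96 -1.56] w 0.704 F [ 0.93  0.43 -2.8 ]
xaxis [ 0.102  0.995 -0.   ] yaw 84.2 yaxis [-0.001  0.    -1.   ]
[ 0.22 -0.32 -1.99] [0.49 0.46 0.7 ]
```

View pics/s11c.png

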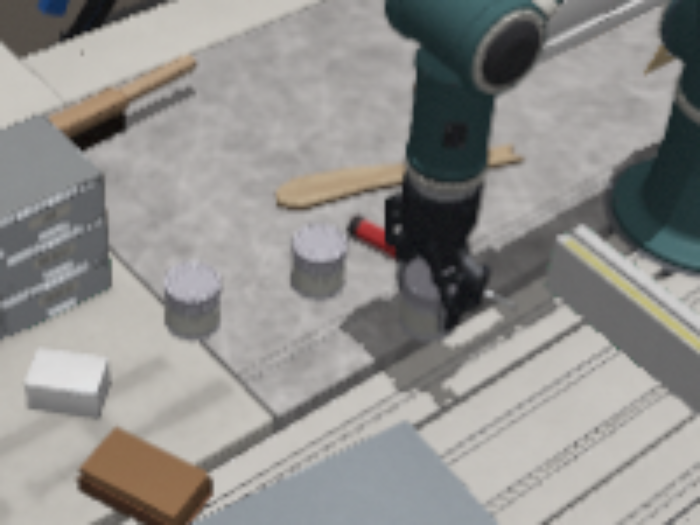

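Tin A weighs about 2 N (0.2 kg). I'll set it back and go to tin B.

Call:
{"method": "play_rows", "body": {"motion": [[[0, 0, -0.08], [0, 0, 0]], [[0, 0, -0.15], [0, 0, 0]], [[0, 0, -0.18], [0, 0, 0]], [[0, 0, -0.193], [0, 0, 0]], [[0, 0, -0.193], [0, 0, 0]], [[0, 0, -0.193], [0, 0, 0]]]}}

```text
time: 23.82
tool_pos: [0.4521, -0.0143, 0.0158]
tcp_rot: [-1.257, -1.135, 1.133]
wrist_force: [-0.3, -0.1, -2.2]
width: 0.709
```

Call:
{"method": "play_rows", "body": {"motion": [[[0, 0, 0], [0, 0, 0]], [[0, 0, 0], [0, 0, 0]], [[0, 0, 0], [0, 0, 0]], [[0, 0, 0], [0, 0, 0]], [[0, 0, 0.12], [0, 0, 0]], [[0, 0, 0.25], [0, 0, 0]], [[0, 0, 0.25], [0, 0, 0]]], "gripper": 0}}

```text
time: 24.7
tool_pos: [0.4551, -0.0146, 0.1198]
tcp_rot: [-1.263, -1.141, 1.129]
wrist_force: [1.2, -0.6, -0.8]
width: 1.0
```

```bash
python3 w.py
```

```text
t 24.7 pos [ 0.4551 -0.0146  0.1198] q [-0.09 -0.06  2.18 -0.    1.01 -1.56] w 1.0 F [ 1.22 -0.64 -0.85]
xaxis [0.102 0.995 0.   ] yaw 84.2 yaxis [ 0.01  -0.001 -1.   ]
[-0.32  0.04 -0.49] [0.42 0.39 0.46]
```

Call:
{"method": "play_rows", "body": {"motion": [[[-0.007, -0.1, 0], [0, 0, 0]], [[-0.007, -0.25, 0], [0, 0, 0]], [[-0.007, -0.38, 0], [0, 0, 0]], [[-0.007, -0.424, 0], [0, 0, 0]], [[-0.007, -0.424, 0], [0, 0, 0]], [[-0.007, -0.424, -0.1], [0, 0, 0]], [[-0.007, -0.424, -0.2], [0, 0, 0]], [[-0.007, -0.424, -0.245], [0, 0, 0]], [[-0.007, -0.424, -0.245], [0, 0, 0]]]}}

```text
time: 26.12
tool_pos: [0.446, -0.1812, 0.0148]
tcp_rot: [-1.249, -1.133, 1.136]
wrist_force: [0.2, -1.3, 0.5]
width: 0.996
```

Call:
{"method": "play_rows", "body": {"motion": [[[0, 0, 0], [0, 0, 0]], [[0, 0, 0], [0, 0, 0]], [[0, 0, 0], [0, 0, 0]], [[0, 0, 0], [0, 0, 0]], [[0, 0, 0], [0, 0, 0]], [[0, 0, 0], [0, 0, 0]]], "gripper": 1}}

```text
time: 26.88
tool_pos: [0.4494, -0.184, 0.0184]
tcp_rot: [-1.258, -1.135, 1.133]
wrist_force: [-0.7, 2.4, 6.7]
width: 0.709
```

Call:
{"method": "play_rows", "body": {"motion": [[[0, 0, 0.03], [0, 0, 0]], [[0, 0, 0.08], [0, 0, 0]], [[0, 0, 0.15], [0, 0, 0]], [[0, 0, 0.2], [0, 0, 0]], [[0, 0, 0.2], [0, 0, 0]], [[0, 0, 0.2], [0, 0, 0]], [[0, 0, 0.2], [0, 0, 0]], [[0, 0, 0.2], [0, 0, 0]], [[0, 0, 0.2], [0, 0, 0]]]}}

```text
time: 28.0
tool_pos: [0.4478, -0.1837, 0.0963]
tcp_rot: [-1.255, -1.133, 1.134]
wrist_force: [-1.0, -0.6, -5.9]
width: 0.707
```

```bash
python3 w.py; python3 -c "
from h import *
im,d=save('scene','s12.png');cv2.imwrite('pics/s12c.png',cv2.resize(im[150:300,240:440,::-1],None,fx=3.5,fy=3.5))"
```

```text
t 28.0 pos [ 0.4478 -0.1837  0.0963] q [-0.44  0.03  2.14 -0.    0.97 -1.91] w 0.707 F [-1.01 -0.57 -5.91]
xaxis [0.102 0.995 0.   ] yaw 84.2 yaxis [-0.001  0.    -1.   ]
[-0.11 -0.11 -5.28] [0.35 0.35 0.16]
```

View pics/s12c.png

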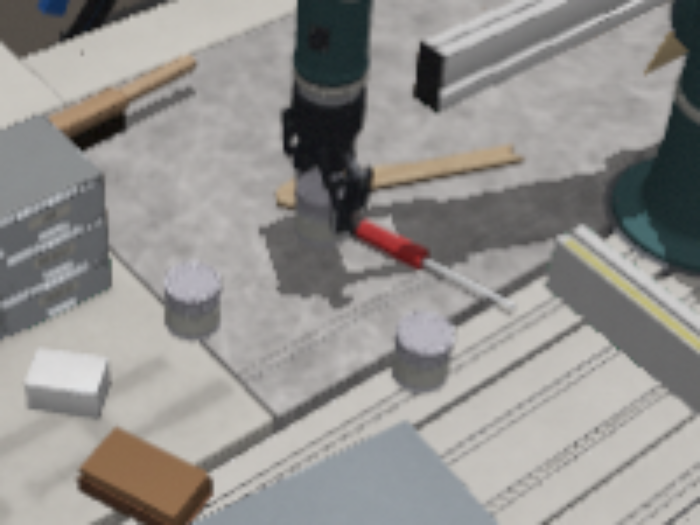

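Tin B is about 5.3 N and tin A stands upright. I'll put B down and weigh C.

Call:
{"method": "play_rows", "body": {"motion": [[[0, 0, -0.08], [0, 0, 0]], [[0, 0, -0.15], [0, 0, 0]], [[0, 0, -0.18], [0, 0, 0]], [[0, 0, -0.195], [0, 0, 0]], [[0, 0, -0.197], [0, 0, 0]], [[0, 0, -0.197], [0, 0, 0]]]}}

```text
time: 29.1
tool_pos: [0.4491, -0.1843, 0.019]
tcp_rot: [-1.258, -1.135, 1.133]
wrist_force: [-0.7, -0.3, -5.9]
width: 0.706
```

Call:
{"method": "play_rows", "body": {"motion": [[[0, 0, 0], [0, 0, 0]], [[0, 0, 0], [0, 0, 0]], [[0, 0, 0], [0, 0, 0]], [[0, 0, 0], [0, 0, 0]], [[0, 0, 0.12], [0, 0, 0]], [[0, 0, 0.25], [0, 0, 0]], [[0, 0, 0.25], [0, 0, 0]]], "gripper": 0}}

```text
time: 29.98
tool_pos: [0.452, -0.1857, 0.1232]
tcp_rot: [-1.266, -1.139, 1.132]
wrist_force: [-0.0, 0.0, 0.8]
width: 1.004
```

```bash
python3 w.py; python3 -c "
from h import *
for n in('top','scene'):
  save(n,n+'13.png')
  for r in cams.mark_of(n,'tin_1')[:4]: print(n,r['conf'],world(n,r['xyz']).round(3))"
```

```text
t 29.98 pos [ 0.452  -0.1857  0.1232] q [-0.44 -0.    2.11  0.    1.02 -1.91] w 1.004 F [-0.03  0.05  0.8 ]
xaxis [ 0.102  0.995 -0.003] yaw 84.2 yaxis [ 0.009 -0.004 -1.   ]
[ 0.03  0.09 -0.08] [0.48 0.47 0.47]
top 0.84 [ 0.598 -0.215  0.002]
top 0.62 [ 0.446 -0.014  0.004]
scene 0.78 [ 0.449 -0.187  0.   ]
scene 0.57 [ 0.45  -0.014 -0.002]
scene 0.52 [ 0.6   -0.216 -0.004]
```

Call:
{"method": "play_rows", "body": {"motion": [[[0.1, -0.02, 0], [0, 0, 0]], [[0.23, -0.05, 0], [0, 0, 0]], [[0.34, -0.073, 0], [0, 0, 0]], [[0.375, -0.08, 0], [0, 0, 0]], [[0.375, -0.08, 0], [0, 0, 0]], [[0.375, -0.08, -0.1], [0, 0, 0]], [[0.375, -0.08, -0.2], [0, 0, 0]], [[0.375, -0.08, -0.25], [0, 0, 0]], [[0.375, -0.08, -0.25], [0, 0, 0]]]}}

```text
time: 31.6
tool_pos: [0.5956, -0.215, 0.0163]
tcp_rot: [-1.251, -1.131, 1.135]
wrist_force: [-0.1, 0.3, 1.0]
width: 1.001
```

Call:
{"method": "play_rows", "body": {"motion": [[[0, 0, 0], [0, 0, 0]], [[0, 0, 0], [0, 0, 0]], [[0, 0, 0], [0, 0, 0]], [[0, 0, 0], [0, 0, 0]], [[0, 0, 0], [0, 0, 0]], [[0, 0, 0], [0, 0, 0]]], "gripper": 1}}

```text
time: 32.35
tool_pos: [0.6, -0.2166, 0.0206]
tcp_rot: [-1.26, -1.136, 1.133]
wrist_force: [-1.4, -0.3, 6.3]
width: 0.712
```

Call:
{"method": "play_rows", "body": {"motion": [[[0, 0, 0.03], [0, 0, 0]], [[0, 0, 0.08], [0, 0, 0]], [[0, 0, 0.15], [0, 0, 0]], [[0, 0, 0.2], [0, 0, 0]], [[0, 0, 0.2], [0, 0, 0]], [[0, 0, 0.2], [0, 0, 0]], [[0, 0, 0.2], [0, 0, 0]], [[0, 0, 0.2], [0, 0, 0]], [[0, 0, 0.2], [0, 0, 0]]]}}

```text
time: 33.48
tool_pos: [0.5978, -0.2157, 0.0974]
tcp_rot: [-1.255, -1.133, 1.134]
wrist_force: [0.1, 0.2, -1.0]
width: 0.71
```

```bash
python3 w.py; python3 -c "
from h import *
im,d=save('scene','s14.png');cv2.imwrite('pics/s14c.png',cv2.resize(im[150:300,240:440,::-1],None,fx=3.5,fy=3.5))"
```

```text
t 33.48 pos [ 0.5978 -0.2157  0.0974] q [-0.39  0.3   1.82 -0.    1.03 -1.85] w 0.71 F [ 0.09  0.2  -0.98]
xaxis [0.102 0.995 0.   ] yaw 84.2 yaxis [-0.001  0.    -1.   ]
[-0.3   0.06 -1.87] [0.49 0.26 0.64]
```

View pics/s14c.png

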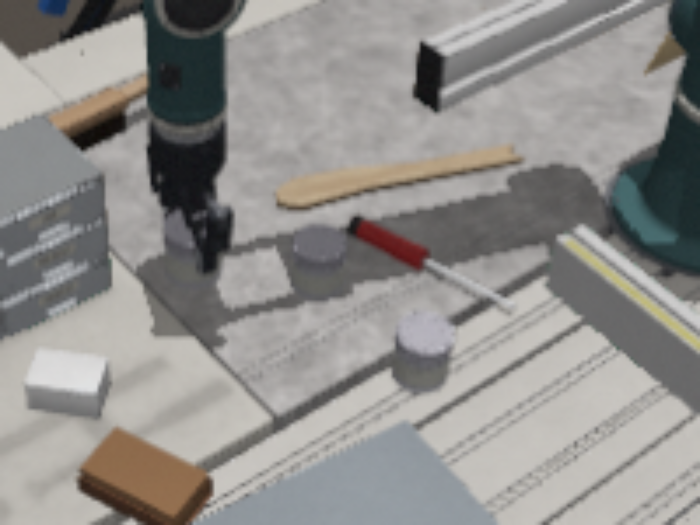

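Tin C is about 1.9 N, so tin B is clearly the heaviest. I'll put C down and return to B.

Call:
{"method": "play_rows", "body": {"motion": [[[0, 0, -0.08], [0, 0, 0]], [[0, 0, -0.15], [0, 0, 0]], [[0, 0, -0.18], [0, 0, 0]], [[0, 0, -0.195], [0, 0, 0]], [[0, 0, -0.197], [0, 0, 0]], [[0, 0, -0.197], [0, 0, 0]]]}}

```text
time: 34.58
tool_pos: [0.5991, -0.2163, 0.0206]
tcp_rot: [-1.258, -1.135, 1.133]
wrist_force: [-0.4, 0.4, 1.2]
width: 0.708
```

Call:
{"method": "play_rows", "body": {"motion": [[[0, 0, 0], [0, 0, 0]], [[0, 0, 0], [0, 0, 0]], [[0, 0, 0], [0, 0, 0]], [[0, 0, 0], [0, 0, 0]], [[0, 0, 0.12], [0, 0, 0]], [[0, 0, 0.25], [0, 0, 0]], [[0, 0, 0.25], [0, 0, 0]]], "gripper": 0}}

```text
time: 35.45
tool_pos: [0.6023, -0.2175, 0.1255]
tcp_rot: [-1.266, -1.14, 1.131]
wrist_force: [0.4, -0.5, 0.0]
width: 1.0
```

Call:
{"method": "play_rows", "body": {"motion": [[[-0.1, 0.02, 0], [0, 0, 0]], [[-0.23, 0.05, 0], [0, 0, 0]], [[-0.34, 0.073, 0], [0, 0, 0]], [[-0.374, 0.078, 0], [0, 0, 0]], [[-0.374, 0.078, 0], [0, 0, 0]], [[-0.374, 0.078, 0], [0, 0, 0]]]}}

```text
time: 36.2
tool_pos: [0.45, -0.1852, 0.1196]
tcp_rot: [-1.257, -1.135, 1.133]
wrist_force: [-0.2, -0.1, 0.5]
width: 0.999
```

```bash
python3 w.py; python3 -c "
from h import *
for n in('top','scene'):
  im,d=save(n,n+'15.png')
  for r in cams.mark_of(n,'tin_1')[:4]: print(n,r['conf'],world(n,r['xyz']).round(3))
cv2.imwrite('pics/s15c.png',cv2.resize(im[150:300,240:440,::-1],None,fx=3.5,fy=3.5))"
```

```text
t 36.2 pos [ 0.45   -0.1852  0.1196] q [-0.44  0.01  2.11  0.    1.02 -1.91] w 0.999 F [-0.18 -0.13  0.52]
xaxis [ 0.102  0.995 -0.   ] yaw 84.2 yaxis [ 0.002 -0.001 -1.   ]
[-0.06  0.04 -0.18] [0.52 0.42 0.5 ]
top 0.79 [ 0.448 -0.014  0.003]
top 0.59 [ 0.599 -0.216  0.002]
scene 0.77 [ 0.599 -0.217 -0.003]
scene 0.65 [ 0.448 -0.011 -0.002]
scene 0.65 [ 0.446 -0.185 -0.002]
```

View pics/s15c.png

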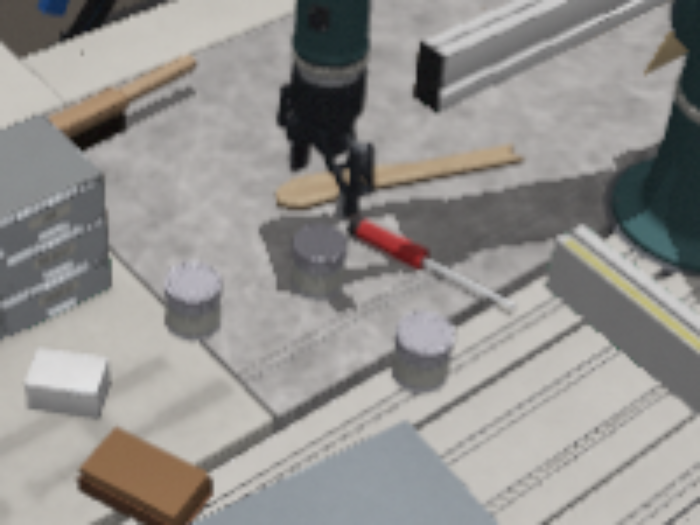

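Both light tins are upright: C at crop (193,300) and A at (425,350). B is under the gripper at (320,260).

Call:
{"method": "play_rows", "body": {"motion": [[[0, 0, -0.1], [0, 0, 0]], [[0, 0, -0.2], [0, 0, 0]], [[0, 0, -0.25], [0, 0, 0]], [[0, 0, -0.25], [0, 0, 0]], [[0, 0, -0.25], [0, 0, 0]]]}}

```text
time: 37.33
tool_pos: [0.4493, -0.185, 0.0202]
tcp_rot: [-1.257, -1.134, 1.134]
wrist_force: [0.1, -0.9, 0.1]
width: 0.996
```

Call:
{"method": "play_rows", "body": {"motion": [[[0, 0, 0], [0, 0, 0]], [[0, 0, 0], [0, 0, 0]], [[0, 0, 0], [0, 0, 0]], [[0, 0, 0], [0, 0, 0]], [[0, 0, 0], [0, 0, 0]], [[0, 0, 0], [0, 0, 0]]], "gripper": 1}}

```text
time: 38.08
tool_pos: [0.4497, -0.1849, 0.021]
tcp_rot: [-1.258, -1.135, 1.133]
wrist_force: [-1.5, 1.6, 4.4]
width: 0.711
```

Call:
{"method": "play_rows", "body": {"motion": [[[0, 0, 0.03], [0, 0, 0]], [[0, 0, 0.1], [0, 0, 0]], [[0, 0.03, 0.2], [0, 0, 0]], [[0, 0.08, 0.3], [0, 0, 0]], [[0, 0.13, 0.4], [0, 0, 0]], [[0, 0.17, 0.47], [0, 0, 0]], [[0, 0.2, 0.5], [0, 0, 0]], [[0, 0.2, 0.5], [0, 0, 0]], [[0, 0.2, 0.5], [0, 0, 0]], [[0, 0.2, 0.5], [0, 0, 0]]]}}

```text
time: 39.33
tool_pos: [0.4475, -0.1048, 0.2175]
tcp_rot: [-1.253, -1.131, 1.135]
wrist_force: [-0.9, -0.9, -5.5]
width: 0.712
```

```bash
python3 w.py; python3 -c "
from h import *
for n in('top','scene'):
  im,d=save(n,n+'16.png')
  for l in('tin_1','sanding_block','setting_block','drawer_front'):
    for r in cams.mark_of(n,l)[:3]: print(n,l,r['conf'],world(n,r['xyz']).round(3))
cv2.imwrite('pics/s16c.png',cv2.resize(im[100:320,220:460,::-1],None,fx=2.7,fy=2.7))"
```

```text
t 39.33 pos [ 0.4475 -0.1048  0.2175] q [-0.28 -0.14  2.06 -0.    1.23 -1.75] w 0.712 F [-0.91 -0.9  -5.51]
xaxis [0.102 0.995 0.   ] yaw 84.1 yaxis [-0.003  0.001 -1.   ]
[-0.35 -0.34 -5.51] [0.41 0.55 0.76]
top tin_1 0.85 [ 0.596 -0.213  0.002]
top sanding_block 0.97 [ 0.765 -0.053 -0.001]
top setting_block 0.71 [ 0.759 -0.204  0.004]
scene tin_1 0.83 [ 0.447 -0.105  0.196]
scene tin_1 0.77 [ 0.447 -0.009  0.   ]
scene tin_1 0.6 [ 0.602 -0.213 -0.004]
scene sanding_block 0.86 [ 0.766 -0.057  0.001]
scene sanding_block 0.56 [ 0.445 -0.106  0.197]
```

View pics/s16c.png

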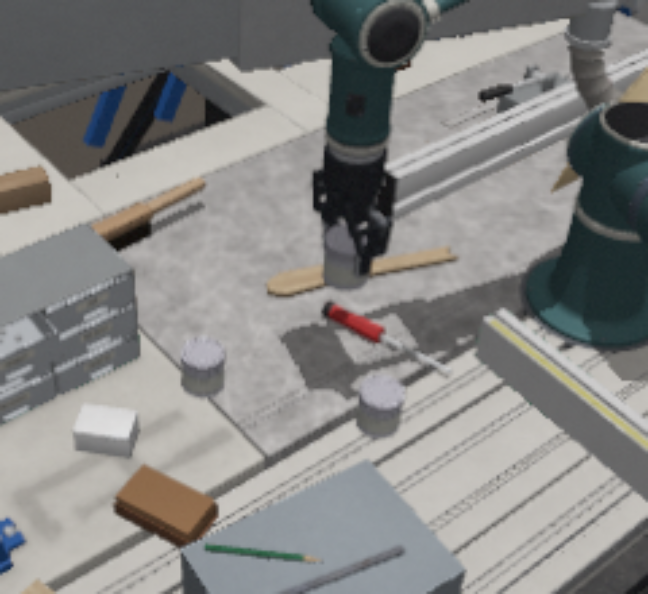

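View pics/top16.png

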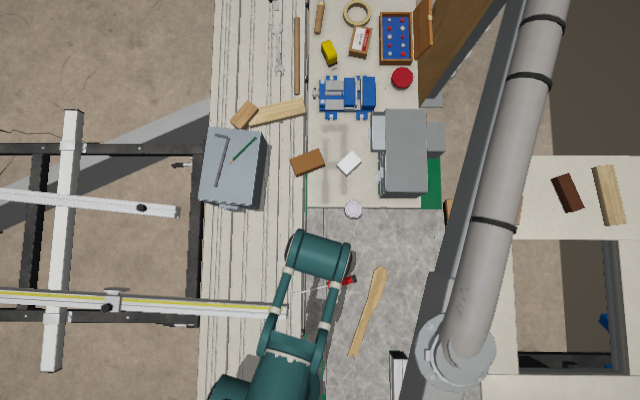

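The heaviest tin hangs upright with its base at about 0.197 m, the two light tins stand on the table, and the drawer is shut. I'll let the arm settle, then hand in.

Call:
{"method": "play_rows", "body": {"motion": [[[0, 0, 0], [0, 0, 0]], [[0, 0, 0], [0, 0, 0]], [[0, 0, 0], [0, 0, 0]], [[0, 0, 0], [0, 0, 0]]]}}

```text
time: 40.62
tool_pos: [0.4485, -0.1046, 0.2193]
tcp_rot: [-1.256, -1.134, 1.134]
wrist_force: [-0.1, 0.3, -5.3]
width: 0.709
```

```bash
python3 -c "
from ori import *
st(); print(bot.finish_job())"
```

```text
t 40.62 pos [ 0.4485 -0.1046  0.2193] q [-0.28 -0.14  2.06  0.    1.23 -1.75] w 0.709 F [-0.07  0.26 -5.26]
xaxis [0.102 0.995 0.   ] yaw 84.2 yaxis [ 0.  0. -1.]
the job is handed in; nothing more can be done
None
```

The job is handed in at 40.6 s: the carton is flat in the top drawer, the drawer is shut, and the arm is holding the heaviest tin.

- **Drawer:** my first push stopped about 7 mm short, with up to 26 N on the wrist. I think the finger knuckles caught on the unit's edge. I turned the gripper 90° and pushed again to a firm stop at about 15 N. The top camera then put the front about 3 mm proud of the unit's front, which I took as fully shut. I did not see inside the drawer afterwards.
- **Tins:** they read about 2.0 N, 5.3 N and 1.9 N when lifted, so the 5.3 N one is the heaviest. The two lighter tins are back upright where they started.
- **Hold:** the heaviest tin is upright and still. The last measurement put its base at about 0.197 m above the table, with the gripper still closed on it.
- **Bystanders:** the sanding block and the aluminium setting block measure within a few mm of where they started, which is the measuring error.
- **Checks that disagreed:** the detectors missed or misnamed things now and then, such as calling the held tin a sanding block. I relied on the pictures and force readings there.

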